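Slide the phone off its caddy and put it on the charger

TASK

The phone lies sunk in the groove of the wooden desk caddy, where nobody can get hold of its sides: slide it along the groove until about a third of it hangs out over the caddy's front edge, still lying flat. Then pinch it by its long sides where it sticks out, lift it off and lay it screen up on the charging block, centred and lined up lengthwise with it (either way round), and let go. Do not let it fall onto the desk, and leave everything else where it is.

Things in the scene. Friction and masses are not known exactly. Their poses are not given: they have to be found in the camera images.
- caddy: low wooden desk caddy, 260 long (its x) x 164 wide x 71 high, fixed; origin at the centre of its underside. A straight channel 68 wide and 11 deep runs along x in the middle of its deck (floor 60 above the desk), open at the front end (local x = -130 mm, the end with the two drawer fronts), closed at the back by a stop (inner face at local x = +118 mm).
- caddy_lip (a point): middle of the channel floor's front edge, where the channel runs out into the open (caddy local x = -130 mm, 60 mm above the desk); axes as the caddy.
- phone: flat black phone in a hard case, 136 long (x) x 64 wide (y) x 11 thick, 0.12 to 0.24 kg, screen up in the caddy's channel, x along it; origin at the centre of its underside. Its top is flush with the deck, with only 2 mm beside it, so its sides cannot be gripped there. Behind it 45 to 95 mm of channel are empty. It slides freely and tips over the front edge once more than half of it hangs out.
- charger: white charging block, 100 long (its x) x 46 wide (y) x 30 high, fixed, narrower than the phone so that fingers can straddle it; origin at the centre of its underside.
- charger_top (a point): centre of the charging block's flat top, 30 mm above the desk; axes as the block.
- stapler: stapler, 140 long (x) x 36 wide x 53 high; origin at the centre of its underside. To be left alone.
- calculator: grey pocket calculator, 145 long (x) x 80 wide x 16 high; origin at the centre of its underside. To be left alone.
- note_block: pale yellow block of notes, 76 x 76 x 18 high; origin at the centre of its underside. To be left alone.
- mouse: grey computer mouse, 108 long (x) x 60 wide x 33 high; origin at the centre of its underside. To be left alone.
- eraser: white eraser in a card sleeve, 58 x 23 x 14 high, lying on the caddy's deck beside the channel; origin at the centre of its underside. To be left alone.
Not all that is in view belongs to the job. What is meant by the charger is not turquoise, and is the smaller of those in its own colour.

How it is judged:
By the outcome, as a careful person would: the job done as asked, in the order asked, and still so for the second after the job is handed in, with the robot touching nothing.
It also fails if it takes over 64 s, if anything falls off the work surface, if the arm or the gripper's body presses on something with over 40 N, if the wrist force passes 120 N, or if a joint passes its speed limit or range.

ROBOT

A 6-joint arm with a two-finger parallel gripper is mounted at the origin on the work surface. World frame = base frame: x ahead of the robot, y to its left, z up, the work surface at z = 0. Lengths are in m, angles in degrees, forces in N, time in s.
With the tool pointing down it reaches from about 0.425 to 0.95 m from the base axis. Payload 3.5 kg.
Tool frame: the origin (TCP) lies midway between the tips of the shut fingers; the grasp point (between the pads) lies 19 mm behind it; z points along the fingers, y is the direction in which the jaws open and shut (so a half turn about z gives the same grasp; the last joint's range is limited). The gripper opens to 85 mm and grips with 20 to 120 N. Pads are 22 mm wide; open, the fingers measure 114 mm over their backs; the gripper's body (76 mm by 85 mm) begins 54 mm behind the grasp point. The pads swing forward as they close: fully open they stand 13 mm farther back than shut.
Start: joints at [59.53, 16.404, 90.338, -0, 73.258, -8.594], TCP at [0.251, 0.626, 0.231] pointing down, gripper open.
Joint ranges: [-158.93, 158.93], [-51.34, 127.21], [12.03, 142.37], [-87.48, 267.48], [13.55, 161.25], [-162.69, 162.69]. Speed limits (degrees/s): [159.86, 159.86, 180, 180, 180, 180].

INTERFACE

Orientations are given as [roll, pitch, yaw] about the fixed x, y, z axes, in that order (R = Rz(yaw) Ry(pitch) Rx(roll)).
In Python, from cell import ctrl gives the robot as it stands.
- The arm moves only by the shell command python3 -m pendant 'ROWS' [OPENING]. ROWS is a JSON object of lists of equal length, an entry for each row: "delta_pos": the shift along the tool's x, y, z in mm, a list of three; "rotation": the turn, a rotation vector about the tool's x, y, z in rad, a list of three. In form: {"delta_pos": [[tx, ty, tz], ...], "rotation": [[rx, ry, rz], ...]}. A call has 1 to 8 rows; each row is the pose to reach, as a shift and turn from the pose commanded when the call began, along the tool's axes at that moment; what a row does not reach only later rows make up. A row lasts 1/10 s, in which the tool goes at most 50 mm and 8.59 degrees, less where a joint would pass 70% of its speed; a pose out of reach is approached as far as the arm can. A call with a gripper value outside its range is refused whole. OPENING is the opening, from -1 (shut) to 1 (fully open), set as the call begins (- or left out, the last holds). The fingers move at their own pace and stop on an object; the grip force is fixed at half the most. Time passes only in rows, so rows that repeat a pose let the fingers close. It gives the time, the measured TCP pose, the force and the opening at its end, in the units of the state.
- ctrl.state(): the state, without advancing time (a new reading comes with each control period).
- ctrl.read_camera(name): name is "scene" or "top" or "wrist"; returns a dict with "pixels" (400x640x3 uint8, red, green, blue), "fx", "fy", "cx", "cy" (pixels), "position" and "rotation" of the camera in the world. Camera axes: x right, y down, z forward; pixel columns grow to the right and rows downward; lengths in m; the calibration is good to about 2 mm. The wrist camera is an equidistant fisheye: a pixel r from the principal point sees the ray r / f radians off the axis. A picture is of the moment at which its call begins. There is no depth.
- ctrl.close_job(): hands the job in, once; it reports no verdict.
The state is a dict: "time": time; "joint_positions": joint angles; "joint_vel": joint speeds; "joint_torque": joint torques, N m; "eef_pos": TCP position; "tcp_rot": TCP orientation; "contact_force": force on the tool from outside, world axes, zero at the start; "wrist_torque": the same for the moment, N m; "finger_gap": finger opening in m.
Only numpy, scipy, OpenCV 4.12 (cv2) and the standard library are available. Lean on these libraries where they do the work, as an engineer would, in place of code of your own. Each camera call takes 0.05 s, during which the arm holds its last target. There are 200 camera calls.

## Working session

There is one attempt and no reset: what is moved stays moved. The work goes in short steps, Python scripts to look and compute and a shell command to move; the robot and the scene stay as the last step left them, time stands still between calls to the robot, and variables do not carry over. Pictures are saved under pics/ and viewed, about 8 in all and at most 12, crops included, and the job is handed in when it is done.

```bash
ls; mkdir -p pics; python3 - <<'E'
from cell import ctrl
import cv2,json
print(ctrl.state())
for n in ("scene","top"):
    c=ctrl.read_camera(n); cv2.imwrite(f"pics/{n}1.png",c["pixels"][:,:,::-1])
    print(n,{k:c[k] for k in c if k!="pixels"})
E
```

```text
pics
{'time': 0.0, 'joint_positions': array([ 5.95304352e+01,  1.64541746e+01,  9.04240101e+01,  1.13180578e-03,
        7.32589450e+01, -8.59616637e+00]), 'joint_vel': array([ 0.0083939 ,  0.01063153, -0.0725632 , -0.01743326,  0.05871756,
        0.06744257]), 'joint_torque': array([-8.31478301e-04, -4.05958486e+01, -2.92638713e+01, -9.15791679e-05,
        5.59799111e-03,  1.69605164e-05]), 'eef_pos': array([0.25112154, 0.62582957, 0.22992728]), 'tcp_rot': array([-1.79864573e+02, -2.15675324e-02,  1.58126249e+02]), 'contact_force': array([-0.0286575 ,  1.27193886, -0.06816128]), 'wrist_torque': array([-0.02427971,  0.00374734,  0.05887577]), 'finger_gap': 0.08473219088238274}
scene {'fx': 389.46256094234195, 'fy': 389.46256094234195, 'cx': 319.41554532592596, 'cy': 190.01933252425928, 'position': array([1.20778207, 0.39187539, 0.71354739]), 'rotation': array([-1.30499066e+02, -4.26034609e-02,  1.19371219e+02])}
top {'fx': 431.218794803811, 'fy': 431.218794803811, 'cx': 320.742170482343, 'cy': 204.61102887782548, 'position': array([0.37466441, 0.01896861, 1.20753132]), 'rotation': array([-170.69201494,   -1.68788893,  -90.14768097])}
```

View pics/scene1.png

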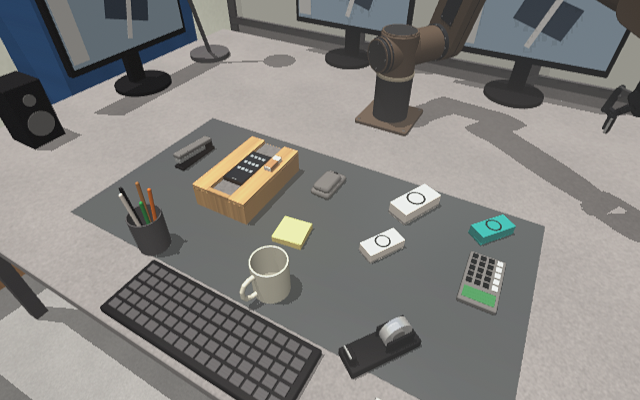

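View pics/top1.png

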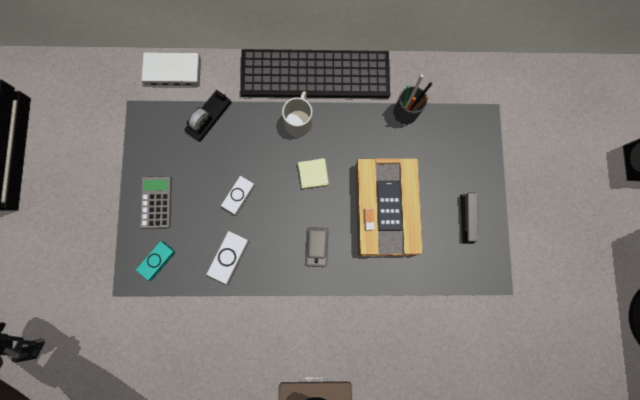

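The scene picture shows the caddy at about (247,178). There are three charger-like blocks: small white at top-view (237,195), larger white at (227,257) and turquoise at (155,260). The small white one fits the description: not turquoise, and the smaller of the two whites. I'll enlarge it to confirm, along with the caddy ends.

```bash
python3 - <<'E'
import cv2,numpy as np
t=cv2.imread("pics/top1.png");s=cv2.imread("pics/scene1.png")
f=lambda im,x,y,w,h,k:cv2.resize(im[y:y+h,x:x+w],None,fx=k,fy=k,interpolation=cv2.INTER_CUBIC)
a=f(t,345,150,90,115,5) #450x575
b=f(t,197,170,68,57,5) #340x285
c=f(s,190,130,113,96,3)#339x288
c=cv2.resize(c,(340,290))
cv2.imwrite("pics/crop1.png",np.hstack([a,np.vstack([b,c])]))
E
```

```text
(no output)
```

View pics/crop1.png

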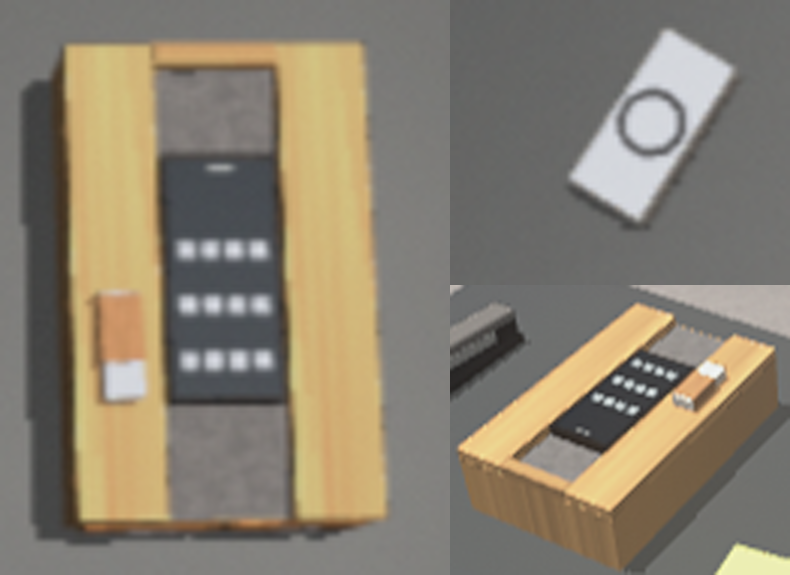

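The crop confirms the small white charger at top (237,195). The caddy's stop is at the image-top (+x) end and its open front faces the robot. The phone spans top rows about 181–230.

```bash
cat > h.py <<'E'
import numpy as np,cv2
from scipy.spatial.transform import Rotation as R
from cell import ctrl
def back(c,uv,z):
    uv=np.atleast_2d(np.array(uv,float)); d=(uv-[c["cx"],c["cy"]])/[c["fx"],c["fy"]]
    if c.get("fish"):
        r=np.linalg.norm(d,axis=1,keepdims=True); s=np.sin(r)/np.maximum(r,1e-9); d3=np.hstack([d*s,np.cos(r)])
    else: d3=np.hstack([d,np.ones((len(d),1))])
    w=R.from_euler("xyz",c["rotation"],degrees=True).apply(d3); p=np.array(c["position"])
    return (p+w*((z-p[2])/w[:,2])[:,None])[:,:2]
def cam(n):
    c=ctrl.read_camera(n); c["fish"]=n=="wrist"; return c
def rect(q):
    """min-area rectangle of world points: centre mm, long, short, yaw of long axis"""
    (c,s,a)=cv2.minAreaRect((np.array(q)*1000).astype(np.float32))
    if s[0]<s[1]: s=s[::-1]; a+=90
    return np.round(c,1),np.round(s,1),round((a+90)%180-90,2)
def seg(c,mask,z,box):
    x0,y0,x1,y1=box; m=np.zeros(mask.shape,np.uint8); m[y0:y1,x0:x1]=mask[y0:y1,x0:x1]
    cs,_=cv2.findContours(m,cv2.RETR_EXTERNAL,cv2.CHAIN_APPROX_NONE); k=max(cs,key=cv2.contourArea)[:,0]
    return rect(back(c,k,z))
E
python3 - <<'E'
from h import *
t=cam("top");s=cam("scene");np.set_printoptions(suppress=True,precision=4)
K=lambda p,o,k:np.array(p)/k+o-0.5+0.5/k
pts=lambda c:cv2.cvtColor(c["pixels"],cv2.COLOR_RGB2HSV)
A=lambda p:K(p,[345,150],5)
print("caddy top",rect(back(t,A([(63,44),(362,42),(387,519),(80,522)]),.071)))
print("phone top",rect(back(t,A([(162,154),(278,153),(283,402),(169,404)]),.071)))
p=back(t,A([(162,154),(278,153),(283,402),(169,404)]),.071);print(p)
print(back(t,A([(63,44),(362,42),(387,519),(80,522)]),.071))
print("charger",rect(back(t,K(np.array([(667,28),(737,70),(637,218),(568,180)])-[450,0],[197,170],5),.03)))
for n,c,b in(("top",t,(215,170,262,222)),("scene",s,(352,222,412,268))):
    h=pts(c); v=h[...,2]; roi=v[b[1]:b[3],b[0]:b[2]]
    for th in(150,175,200): print(n,th,seg(c,((v>th)&(h[...,1]<60)).astype(np.uint8),.03,b))
for q in ctrl.read_camera("wrist"),: print({k:q[k] for k in q if k!="pixels"}); cv2.imwrite("pics/w1.png",q["pixels"][:,:,::-1])
E
```

```text
caddy top (array([ 559.9, -198.5]), array([260. , 164.3]), 0.71)
phone top (array([ 560.2, -199.4]), array([136.4,  63.2]), 0.21)
[[ 0.6277 -0.1676]
 [ 0.6285 -0.2308]
 [ 0.493  -0.229 ]
 [ 0.4919 -0.1681]]
[[ 0.6888 -0.1148]
 [ 0.6909 -0.2791]
 [ 0.4309 -0.2823]
 [ 0.4296 -0.1195]]
charger (array([595.3, 214.6]), array([100.2,  46. ]), -31.1)
top 150 (array([596.6, 215.1]), array([99.4, 45.9]), -30.81)
top 175 (array([596.4, 215.2]), array([98.1, 44.2]), -31.1)
top 200 (array([572.5, 229. ]), array([41.9, 41.3]), 59.67)
scene 150 (array([604.3, 219. ]), array([111.2,  56.8]), -29.74)
scene 175 (array([599.1, 217.7]), array([98.9, 47.2]), -30.82)
scene 200 (array([598.9, 217.7]), array([98.7, 46.9]), -30.91)
{'fx': 309.70691628693146, 'fy': 309.70691628693146, 'cx': 318.9273983178468, 'cy': 192.37835773075653, 'position': array([0.1769, 0.6567, 0.3742]), 'rotation': array([161.7663,   0.1133,  68.1526])}
```

```bash
cat >> h.py <<'E'
def plan(x,y,z,yaw):
    s=ctrl.state(); r=R.from_euler("xyz",s["tcp_rot"],degrees=True); t=R.from_euler("xyz",[180,0,yaw],degrees=True)
    d=r.inv().apply((np.array([x,y,z])-s["eef_pos"])*1000); v=(r.inv()*t).as_rotvec()
    print("t",round(s["time"],2),"tcp",np.round(s["eef_pos"]*1000,1),np.round(s["tcp_rot"],2),"F",np.round(s["contact_force"],1),"gap",round(s["finger_gap"],4))
    print("delta",np.round(d,1).tolist(),"rot",np.round(v,3).tolist(),"dist",round(np.linalg.norm(d)))
E
python3 -c "
from h import *
plan(.654,-.198,.20,180.7)"
```

```text
t 0.25 tcp [251.3 626.1 230.7] [-1.7994e+02 -1.0000e-02  1.5813e+02] F [ 0.3  0.1 -0.2] gap 0.0857
delta [-680.8, -614.7, 31.2] rot [-0.001, -0.0, -0.394] dist 918
```

```bash
python3 -m pendant '{"delta_pos":[[-681,-615,31],[-681,-615,31],[-681,-615,31],[-681,-615,31],[-681,-615,31],[-681,-615,31],[-681,-615,31],[-681,-615,31]],"rotation":[[0,0,-0.394],[0,0,-0.394],[0,0,-0.394],[0,0,-0.394],[0,0,-0.394],[0,0,-0.394],[0,0,-0.394],[0,0,-0.394]]}' -1; python3 -c "
from h import *
plan(.654,-.198,.20,180.7)"
```

```text
time: 1.05
eef_pos: [0.4272, 0.2657, 0.2179]
tcp_rot: [180.0, 0.0, -179.3]
contact_force: [-0.2, 0.2, -0.2]
finger_gap: 0.0002
t 1.05 tcp [427.2 265.7 217.9] [ 1.7999e+02  4.0000e-02 -1.7928e+02] F [-0.2  0.2 -0.2] gap 0.0002
delta [-220.9, -466.5, 18.0] rot [0.0, 0.001, 0.0] dist 516
```

```bash
python3 -m pendant '{"delta_pos":[[-221,-466,18],[-221,-466,18],[-221,-466,18],[-221,-466,18],[-221,-466,18],[-221,-466,18],[-221,-466,18],[-221,-466,18]],"rotation":[[0,0,0],[0,0,0],[0,0,0],[0,0,0],[0,0,0],[0,0,0],[0,0,0],[0,0,0]]}'; python3 -c "
from h import *
plan(.654,-.198,.20,180.7)"
```

```text
time: 1.85
eef_pos: [0.6031, -0.0936, 0.2038]
tcp_rot: [180.0, 0.0, -179.3]
contact_force: [0.6, 0.7, 0.7]
finger_gap: 0.0
t 1.85 tcp [603.1 -93.6 203.8] [ 1.7999e+02  1.0000e-02 -1.7932e+02] F [0.6 0.7 0.7] gap 0.0
delta [-49.7, -105.0, 3.8] rot [0.0, 0.0, -0.0] dist 116
```

```bash
python3 -m pendant '{"delta_pos":[[-55,-116,5],[-55,-116,5],[-55,-116,5],[-55,-116,5],[-55,-116,5]],"rotation":[[0,0,0],[0,0,0],[0,0,0],[0,0,0],[0,0,0]]}'; python3 -c "
from h import *
plan(.654,-.198,.064,180.7)
c=cam('wrist');print(c['position'],c['rotation']);cv2.imwrite('pics/w2.png',c['pixels'][:,:,::-1])"
```

```text
time: 2.35
eef_pos: [0.6586, -0.2072, 0.1982]
tcp_rot: [179.9, -0.1, -179.4]
contact_force: [0.3, 0.5, 0.6]
finger_gap: 0.0001
t 2.35 tcp [ 658.6 -207.2  198.2] [ 1.7994e+02 -6.0000e-02 -1.7937e+02] F [0.3 0.5 0.6] gap 0.0001
delta [4.4, 9.1, 134.2] rot [0.001, -0.001, -0.001] dist 135
[ 0.57851339 -0.20778466  0.34204568] [ 1.61825062e+02 -4.73811124e-02  9.06614141e+01]
```

View pics/w2.png

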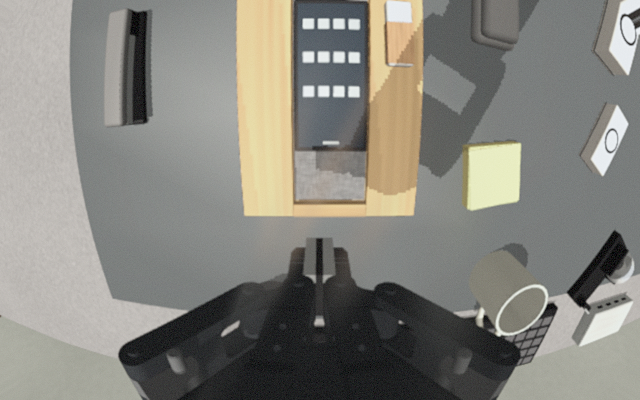

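Wrist view: the phone's rear edge runs from (297,150) to (367,150). The channel behind it is empty down to the stop at row 203, and the shut fingertips are at (319,258). Cross-checking these against the top view.

```bash
python3 - <<'E'
from h import *
c=dict(fx=309.7069,fy=309.7069,cx=318.927,cy=192.378,position=[0.57851339,-0.20778466,0.34204568],rotation=[161.825,-0.04738,90.6614],fish=True)
print("phone back",back(c,[(295.5,150),(367.5,149.5),(294,2),(368,3)],.071)*1000)
print("stop top inner, deck back corners",back(c,[(294,203),(366,203),(245,216),(414,216)],.071)*1000)
E
```

```text
phone back [[ 628.1004165  -227.80220604]
 [ 626.67011083 -163.59186981]
 [ 495.30412578 -229.97414332]
 [ 494.45281607 -166.04177838]]
stop top inner, deck back corners [[ 678.19234769 -229.69218195]
 [ 677.49274472 -162.19255336]
 [ 692.29397014 -277.62021425]
 [ 690.77293004 -113.20496211]]
```

Both views agree to within 2 mm: phone rear x≈0.628, stop x≈0.678, channel centre y≈-0.197. Next I lower the shut fingers into the gap, shifting (5.6, 10) in the tool frame.

```bash
python3 -m pendant '{"delta_pos":[[5.5,10,20],[5.5,10,50],[5.5,10,80],[5.5,10,105],[5.5,10,120],[5.5,10,130],[5.5,10,133],[5.5,10,133]],"rotation":[[0,0,0],[0,0,0],[0,0,0],[0,0,0],[0,0,0],[0,0,0],[0,0,0],[0,0,0]]}'; python3 -c "
from h import *
plan(.532,-.1985,.0645,180.7)"
```

```text
time: 3.2
eef_pos: [0.6537, -0.1969, 0.0666]
tcp_rot: [-180.0, 0.1, -179.3]
contact_force: [-0.4, 0.1, 0.3]
finger_gap: -0.0
t 3.2 tcp [ 653.7 -196.9   66.6] [-1.7998e+02  5.0000e-02 -1.7928e+02] F [-0.4  0.1  0.3] gap -0.0
delta [121.7, -0.1, 2.0] rot [-0.0, 0.001, 0.0] dist 122
```

```bash
python3 -m pendant '{"delta_pos":[[4,0,1.5],[9,0,1.5],[14,0,1.5],[19,0,1.5],[25,0,1.5],[31,0,1.5],[37,0,1.5],[43,0,1.5]],"rotation":[[0,0,0],[0,0,0],[0,0,0],[0,0,0],[0,0,0],[0,0,0],[0,0,0],[0,0,0]]}'; python3 -m pendant '{"delta_pos":[[6,0,0],[12,0,0],[18,0,0],[24,0,0],[30,0,0],[36,0,0],[40,0,0],[44,0,0]],"rotation":[[0,0,0],[0,0,0],[0,0,0],[0,0,0],[0,0,0],[0,0,0],[0,0,0],[0,0,0]]}'; python3 - <<'E'
from h import *
plan(.532,-.1985,.065,180.7)
c=cam("wrist");print(c['position'],c['rotation']);t=cam("top")
f=lambda im,x,y,w,h,k:cv2.resize(im[y:y+h,x:x+w],None,fx=k,fy=k,interpolation=cv2.INTER_CUBIC)
cv2.imwrite("pics/p1.png",np.hstack([f(t["pixels"],345,150,90,120,5)[...,::-1],cv2.resize(c["pixels"][0:300,220:420],(400,600))[...,::-1]])[:600,:800])
E
```

```text
time: 4.0
eef_pos: [0.6099, -0.1975, 0.0646]
tcp_rot: [-180.0, 0.0, -179.3]
contact_force: [1.3, -0.3, 1.4]
finger_gap: 0.0001
time: 4.8
eef_pos: [0.5658, -0.198, 0.0643]
tcp_rot: [180.0, -0.0, -179.3]
contact_force: [1.4, -0.7, 1.5]
finger_gap: 0.0002
t 4.8 tcp [ 565.8 -198.    64.3] [ 1.800e+02 -2.000e-02 -1.793e+02] F [ 1.4 -0.7  1.5] gap 0.0002
delta [33.8, -0.1, -0.7] rot [0.0, -0.0, -0.0] dist 34
[ 0.48558526 -0.19853554  0.20808932] [1.61774535e+02 2.47516647e-03 9.07241853e+01]
```

View pics/p1.png

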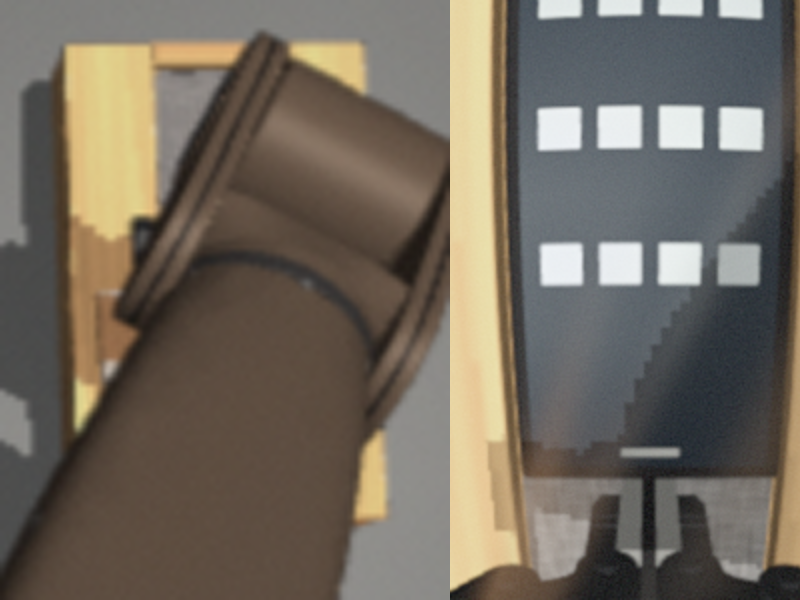

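The wrist view (right) shows the phone straight in the channel. Its rear edge is at row 237 (u 258–384), in contact with the fingertips. The top view is blocked by the arm.

```bash
python3 - <<'E'
from h import *
c=dict(fx=309.7069,fy=309.7069,cx=318.927,cy=192.378,position=[ 0.48558526,-0.19853554,0.20808932],rotation=[161.7745,0.0025,90.724],fish=True)
print(back(c,[(258,237),(384,237),(320,237)],.071)*1000)
E
```

```text
[[ 554.57933385 -228.11570442]
 [ 553.8277794  -165.09799077]
 [ 553.86546732 -197.14983929]]
```

Rear edge is at x=0.554, which leaves 33 mm to go to 0.521.

```bash
python3 -m pendant '{"delta_pos":[[5,0,0],[10,0,0],[15,0,0],[20,0,0],[25,0,0],[29,0,0],[32,0,0],[33.5,0,0]],"rotation":[[0,0,0],[0,0,0],[0,0,0],[0,0,0],[0,0,0],[0,0,0],[0,0,0],[0,0,0]]}'; python3 -m pendant '{"delta_pos":[[-3,0,0],[-8,0,-5],[-8,0,-40],[-8,0,-80],[-8,0,-115],[-8,0,-120]],"rotation":[[0,0,0],[0,0,0],[0,0,0],[0,0,0],[0,0,0],[0,0,0]]}'; python3 - <<'E'
from h import *
plan(.408,-.200,.185,180.7)
c=cam("wrist");print(c['position'],c['rotation']);cv2.imwrite("pics/w3.png",c["pixels"][...,::-1])
E
```

```text
time: 5.7
eef_pos: [0.5325, -0.1984, 0.0644]
tcp_rot: [180.0, -0.0, -179.3]
contact_force: [0.7, 0.9, -0.0]
finger_gap: -0.0
time: 6.3
eef_pos: [0.5442, -0.1999, 0.1912]
tcp_rot: [-179.7, 0.6, -179.3]
contact_force: [-0.1, -0.4, 0.7]
finger_gap: 0.0002
t 6.3 tcp [ 544.2 -199.9  191.2] [-179.66    0.56 -179.28] F [-0.1 -0.4  0.7] gap 0.0002
delta [136.2, 1.7, 4.9] rot [-0.006, 0.01, 0.0] dist 136
[ 0.46251864 -0.19967691  0.3341685 ] [161.2061719    0.34267222  90.74889528]
```

View pics/w3.png

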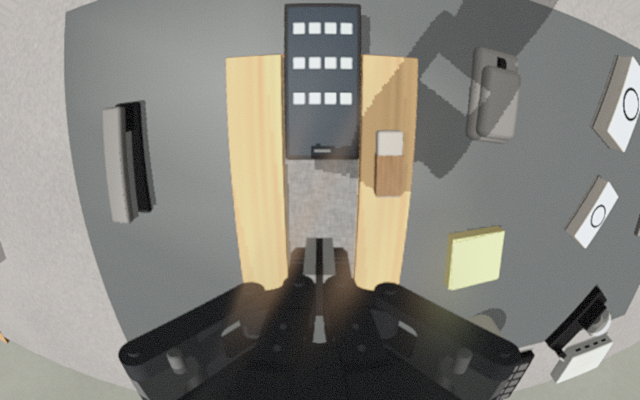

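Wrist view: the phone lies flat and straight, with its front edge at row 5 (u 286–361) and its rear edge at row 158. The caddy's front edge is at row 57, so the phone overhangs it.

```bash
python3 - <<'E'
from h import *
c=dict(fx=309.7069,fy=309.7069,cx=318.927,cy=192.378,position=[ 0.46251864,-0.19967691,0.3341685],rotation=[161.206,0.3427,90.749],fish=True)
print(back(c,[(286,5),(361,5),(287,159),(358,158)],.071)*1000)
print(back(c,[(226,59),(284,57),(362,57),(418,58)],.071)*1000)
plan(.408,-.200,.185,180.7)
E
```

```text
[[ 387.42981113 -229.6995718 ]
 [ 386.33350585 -167.11896505]
 [ 521.74809544 -228.34076849]
 [ 519.90728707 -166.41828696]]
[[ 432.9856755  -281.00237038]
 [ 433.59830645 -230.68293348]
 [ 432.54287162 -165.79054943]
 [ 429.58171013 -117.05035715]]
t 6.35 tcp [ 543.3 -199.5  189.4] [-179.75    0.41 -179.28] F [ 0.  -0.4  0.3] gap -0.0002
delta [135.4, 1.2, 3.4] rot [-0.004, 0.007, 0.0] dist 135
```

```bash
python3 -m pendant '{"delta_pos":[[40,0,3],[80,0,3],[115,0,3],[135,0,3],[135.5,0,3],[135.5,0,3],[135.5,0,3]],"rotation":[[0,0,0],[0,0,0],[0,0,0],[0,0,0],[0,0,0],[0,0,0],[0,0,0]]}' 1; python3 -c "
from h import *
plan(.408,-.1985,.040,180.7);print(ctrl.state()['joint_positions'])"
```

```text
time: 7.05
eef_pos: [0.4061, -0.2, 0.1812]
tcp_rot: [180.0, 0.0, -179.3]
contact_force: [-0.3, 0.0, -0.2]
finger_gap: 0.0854
t 7.05 tcp [ 406.1 -200.   181.2] [ 179.98    0.   -179.28] F [-0.3  0.  -0.2] gap 0.0854
delta [-1.9, 1.5, 141.2] rot [0.0, 0.0, 0.0] dist 141
[-3.91111051e+01 -9.86875076e+00  1.23264924e+02  1.44895788e-02
  6.66123333e+01 -1.29836537e+02]
```

```bash
python3 -m pendant '{"delta_pos":[[-2,1.5,25],[-2,1.5,60],[-2,1.5,90],[-2,1.5,115],[-2,1.5,130],[-2,1.5,138],[-2,1.5,141],[-2,1.5,141]],"rotation":[[0,0,0],[0,0,0],[0,0,0],[0,0,0],[0,0,0],[0,0,0],[0,0,0],[0,0,0]]}'; python3 - <<'E'
from h import *
plan(.408,-.1985,.040,180.7)
c=cam("wrist");s=cam("scene");print(c['position'],c['rotation'])
f=lambda im,x,y,w,h,k:cv2.resize(im[y:y+h,x:x+w],None,fx=k,fy=k,interpolation=cv2.INTER_CUBIC)
cv2.imwrite("pics/w4.png",np.hstack([c["pixels"][:,140:500],f(s["pixels"],190,90,110,100,4)])[...,::-1])
E
```

```text
time: 7.85
eef_pos: [0.4079, -0.1986, 0.0405]
tcp_rot: [-180.0, 0.0, -179.3]
contact_force: [1.2, -0.5, 0.4]
finger_gap: 0.0855
t 7.85 tcp [ 407.9 -198.6   40.5] [-1.8000e+02  1.0000e-02 -1.7928e+02] F [ 1.2 -0.5  0.4] gap 0.0855
delta [-0.1, 0.1, 0.5] rot [-0.0, 0.0, 0.0] dist 1
[ 0.32757574 -0.19917131  0.18426276] [1.61753002e+02 1.35301352e-02 9.07505202e+01]
```

View pics/w4.png

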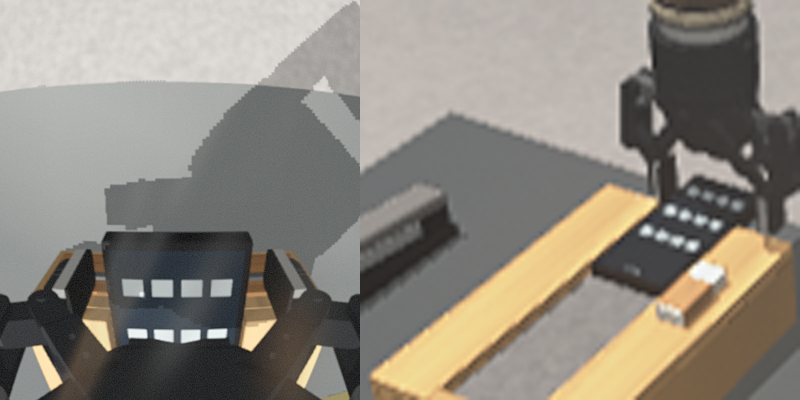

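The wrist picture shows the fingers straddling the overhang (phone edges u≈104 and 252, pads at 80 and 285), clear of the phone and the caddy front. Now closing.

```bash
python3 -m pendant '{"delta_pos":[[0,0,0],[0,0,0],[0,0,0],[0,0,0],[0,0,0],[0,0,0],[0,0,0],[0,0,0]],"rotation":[[0,0,0],[0,0,0],[0,0,0],[0,0,0],[0,0,0],[0,0,0],[0,0,0],[0,0,0]]}' -1;  python3 -m pendant '{"delta_pos":[[0,0,-2],[0,0,-6],[0,0,-12],[0,0,-20],[0,0,-35],[0,0,-55],[0,0,-75],[0,0,-90]],"rotation":[[0,0,0],[0,0,0],[0,0,0],[0,0,0],[0,0,0],[0,0,0],[0,0,0],[0,0,0]]}'; python3 - <<'E'
from h import *
plan(.557,.240,.131,149)
c=cam("wrist");s=cam("scene");print(c['position'],c['rotation'])
f=lambda im,x,y,w,h,k:cv2.resize(im[y:y+h,x:x+w],None,fx=k,fy=k,interpolation=cv2.INTER_CUBIC)
cv2.imwrite("pics/w5.png",np.hstack([c["pixels"][:,140:500],f(s["pixels"],190,80,110,100,4)])[...,::-1])
E
```

```text
time: 8.75
eef_pos: [0.4079, -0.1989, 0.0416]
tcp_rot: [-179.9, 0.1, -179.3]
contact_force: [-1.3, 1.9, 6.6]
finger_gap: 0.0629
time: 9.55
eef_pos: [0.4076, -0.1987, 0.1322]
tcp_rot: [-179.9, 0.1, -179.3]
contact_force: [-0.3, 0.0, -1.1]
finger_gap: 0.0626
t 9.55 tcp [ 407.6 -198.7  132.2] [-1.7994e+02  8.0000e-02 -1.7930e+02] F [-0.3  0.  -1.1] gap 0.0626
delta [-154.7, 436.8, 0.9] rot [-0.001, 0.002, 0.553] dist 463
[ 0.32716246 -0.19907486  0.27587815] [1.61680841e+02 7.28801593e-02 9.07294367e+01]
```

View pics/w5.png

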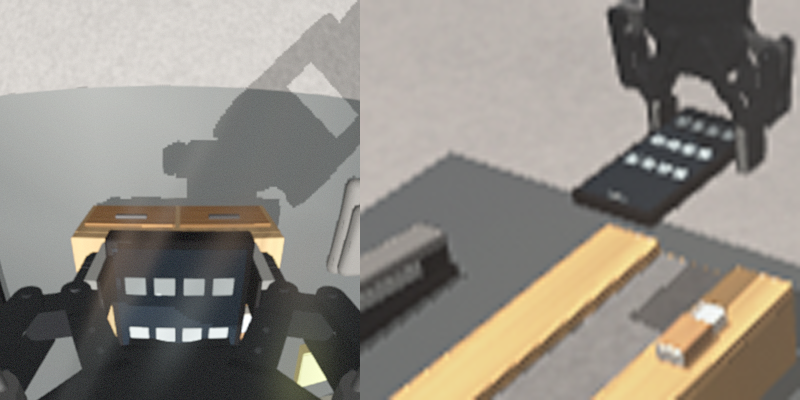

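The phone is held level and clear of the caddy: the scene crop shows it flat at about (670,165), and the gap reads 62.6 mm. I'll refine the charger position with the wrist pictures taken earlier.

```bash
python3 - <<'E'
from h import *
b0=dict(fx=309.7069,fy=309.7069,cx=318.927,cy=192.378,fish=True)
for f,p,r,box in(("w2",[0.57851339,-0.20778466,0.34204568],[161.825,-0.04738,90.6614],(575,95,632,180)),("w3",[ 0.46251864,-0.19967691,0.3341685],[161.206,0.3427,90.749],(560,170,622,250))):
    h=cv2.cvtColor(cv2.imread(f"pics/{f}.png"),cv2.COLOR_BGR2HSV)
    for th in(160,190,210): print(f,th,seg(dict(b0,position=p,rotation=r),((h[...,2]>th)&(h[...,1]<60)).astype(np.uint8),.03,box))
E
```

```text
w2 160 (array([596.3, 217. ]), array([102.3,  49.6]), -30.88)
w2 190 (array([596.3, 216.8]), array([100.3,  46.8]), -31.09)
w2 210 (array([596.3, 217. ]), array([99.2, 45.3]), -30.93)
w3 160 (array([596.3, 216.7]), array([101.3,  50.2]), -30.75)
w3 190 (array([596.2, 216.8]), array([100. ,  47.6]), -31.11)
w3 210 (array([596.4, 216.8]), array([98.9, 45.6]), -30.96)
```

```bash
python3 -m pendant '{"delta_pos":[[-10,30,-10],[-30,75,-15],[-45,120,-20],[-60,165,-20],[-75,210,-20],[-90,250,-20],[-103,290,-20],[-115,325,-20]],"rotation":[[0,0,0.04],[0,0,0.1],[0,0,0.16],[0,0,0.22],[0,0,0.28],[0,0,0.34],[0,0,0.4],[0,0,0.46]]}'; python3 -c "
from h import *
plan(.557,.240,.131,149)"
```

```text
time: 10.45
eef_pos: [0.5179, 0.1301, 0.1493]
tcp_rot: [-180.0, -0.1, 154.3]
contact_force: [0.8, 0.1, -2.7]
finger_gap: 0.0629
t 10.45 tcp [517.9 130.1 149.3] [-1.7997e+02 -9.0000e-02  1.5425e+02] F [ 0.8  0.1 -2.7] gap 0.0629
delta [12.5, 115.9, 18.3] rot [-0.001, -0.002, 0.092] dist 118
```

```bash
python3 -m pendant '{"delta_pos":[[4,35,5],[8,70,10],[11,95,15],[12.5,110,18],[12.5,116,18],[12.5,116,18],[12.5,116,18]],"rotation":[[0,0,0.03],[0,0,0.06],[0,0,0.08],[0,0,0.092],[0,0,0.092],[0,0,0.092],[0,0,0.092]]}'; python3 - <<'E'
from h import *
plan(.557,.2403,.0495,149)
c=cam("wrist");s=cam("scene");t=cam("top");print(c['position'],c['rotation'])
f=lambda im,x,y,w,h,k:cv2.resize(im[y:y+h,x:x+w],None,fx=k,fy=k,interpolation=cv2.INTER_CUBIC)
cv2.imwrite("pics/w6.png",np.hstack([c["pixels"][:,140:500],f(s["pixels"],330,170,110,100,4)])[...,::-1])
E
```

```text
time: 11.15
eef_pos: [0.557, 0.2373, 0.1321]
tcp_rot: [-180.0, -0.0, 149.1]
contact_force: [0.4, 0.2, -1.5]
finger_gap: 0.0624
t 11.15 tcp [557.  237.3 132.1] [-1.7996e+02 -3.0000e-02  1.4906e+02] F [ 0.4  0.2 -1.5] gap 0.0624
delta [1.5, 2.7, 82.6] rot [-0.001, -0.0, 0.001] dist 83
[0.48828927 0.27920937 0.2758698 ] [1.61774930e+02 7.94007095e-02 5.90868133e+01]
```

View pics/w6.png

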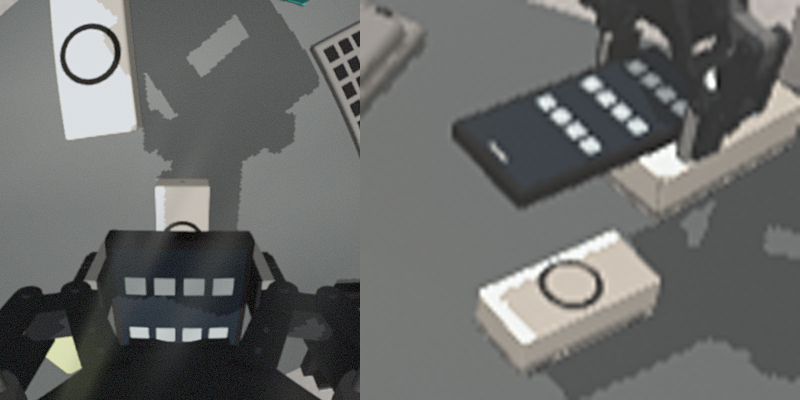

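Wrist: the phone (u 107–253) lines up with the charger (u 155–210), and the scene view shows it level above the block. The larger white block is well clear of the fingers. Lowering.

```bash
python3 -m pendant '{"delta_pos":[[1.5,2.7,15],[1.5,2.7,35],[1.5,2.7,55],[1.5,2.7,68],[1.5,2.7,75],[1.5,2.7,78],[1.5,2.7,80],[1.5,2.7,80]],"rotation":[[0,0,0],[0,0,0],[0,0,0],[0,0,0],[0,0,0],[0,0,0],[0,0,0],[0,0,0]]}'; python3 -c "
from h import *
plan(.557,.2403,.048,149)"
```

```text
time: 12.1
eef_pos: [0.5579, 0.2411, 0.053]
tcp_rot: [180.0, 0.0, 149.1]
contact_force: [-0.6, -1.0, -1.8]
finger_gap: 0.0626
t 12.1 tcp [557.9 241.1  53. ] [1.7995e+02 5.0000e-02 1.4907e+02] F [-0.6 -1.  -1.8] gap 0.0626
delta [0.4, -1.2, 5.0] rot [0.001, 0.001, 0.001] dist 5
```

```bash
python3 -m pendant '{"delta_pos":[[0.4,-0.8,1],[0.4,-0.8,2],[0.4,-0.8,3],[0.4,-0.8,3]],"rotation":[[0,0,0],[0,0,0],[0,0,0],[0,0,0]]}'; python3 -c "
from h import *
plan(.557,.2403,.048,149)"
```

```text
time: 12.5
eef_pos: [0.5566, 0.2405, 0.0494]
tcp_rot: [-180.0, -0.0, 149.1]
contact_force: [-0.5, -0.0, -2.5]
finger_gap: 0.0631
t 12.5 tcp [556.6 240.5  49.4] [-180.     -0.    149.07] F [-0.5 -0.  -2.5] gap 0.0631
delta [-0.5, 0.1, 1.4] rot [-0.0, -0.0, 0.001] dist 1
```

```bash
python3 -m pendant '{"delta_pos":[[0,0,0.7],[0,0,1.2],[0,0,1.2]],"rotation":[[0,0,0],[0,0,0],[0,0,0]]}';python3 -m pendant '{"delta_pos":[[0,0,0.3],[0,0,0.7],[0,0,0.7]],"rotation":[[0,0,0],[0,0,0],[0,0,0]]}'
```

```text
time: 12.8
eef_pos: [0.5566, 0.2405, 0.0481]
tcp_rot: [-180.0, -0.0, 149.1]
contact_force: [-0.7, 0.1, -2.0]
finger_gap: 0.0632
time: 13.1
eef_pos: [0.5566, 0.2405, 0.0474]
tcp_rot: [-180.0, -0.0, 149.1]
contact_force: [0.4, -0.2, -1.1]
finger_gap: 0.0627
```

```bash
python3 -m pendant '{"delta_pos":[[0,0,0.4],[0,0,0.8],[0,0,0.8]],"rotation":[[0,0,0],[0,0,0],[0,0,0]]}';python3 -m pendant '{"delta_pos":[[0,0,0.4],[0,0,0.8],[0,0,0.8]],"rotation":[[0,0,0],[0,0,0],[0,0,0]]}'
```

```text
time: 13.4
eef_pos: [0.5566, 0.2405, 0.0466]
tcp_rot: [-180.0, -0.0, 149.1]
contact_force: [0.5, -0.7, -0.9]
finger_gap: 0.0628
time: 13.7
eef_pos: [0.5566, 0.2405, 0.0458]
tcp_rot: [-180.0, -0.0, 149.1]
contact_force: [0.1, -0.6, -1.3]
finger_gap: 0.0628
```

```bash
python3 -m pendant '{"delta_pos":[[0,0,0.4],[0,0,0.8],[0,0,0.8]],"rotation":[[0,0,0],[0,0,0],[0,0,0]]}';python3 -m pendant '{"delta_pos":[[0,0,0.4],[0,0,0.8],[0,0,0.8]],"rotation":[[0,0,0],[0,0,0],[0,0,0]]}'; python3 - <<'E'
from h import *
s=cam("scene");print(ctrl.state()["wrist_torque"])
f=lambda im,x,y,w,h,k:cv2.resize(im[y:y+h,x:x+w],None,fx=k,fy=k,interpolation=cv2.INTER_CUBIC)
cv2.imwrite("pics/s7.png",f(s["pixels"],330,180,110,90,6)[...,::-1])
E
```

```text
time: 14.0
eef_pos: [0.5566, 0.2405, 0.045]
tcp_rot: [-180.0, -0.0, 149.1]
contact_force: [-0.0, 0.3, -1.6]
finger_gap: 0.0629
time: 14.3
eef_pos: [0.5566, 0.2405, 0.0442]
tcp_rot: [-180.0, -0.0, 149.1]
contact_force: [-0.9, 0.4, -0.9]
finger_gap: 0.063
[-0.04044701  0.08090671  0.051843  ]
```

View pics/s7.png

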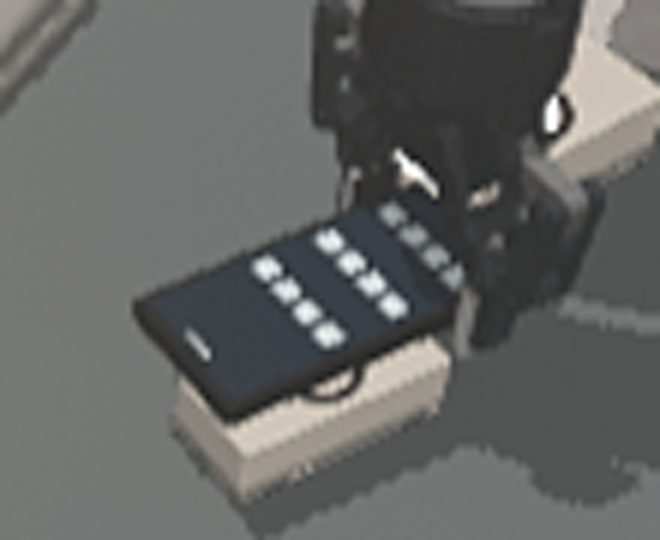

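The phone still looks above the block: part of the ring is visible in front of it. I'll estimate its height from this picture.

```bash
python3 - <<'E'
from h import *
s=cam("scene")
def proj(c,P):
    r=R.from_euler("xyz",c["rotation"],degrees=True); q=r.inv().apply(np.array(P)-c["position"]); return q[:,:2]/q[:,2:]*[c["fx"],c["fy"]]+[c["cx"],c["cy"]]
u=np.array([np.cos(np.radians(-31)),np.sin(np.radians(-31))]);v=np.array([-u[1],u[0]])
tcp=ctrl.state()["eef_pos"][:2]; cen=tcp+.046*u
for z in(.041,.046,.051,.056,.061):
    P=[[*(cen+.068*u+k*.032*v),z] for k in(1,-1)]+[[*(cen-.020*u-.032*v),z]]
    print(z,np.round((proj(s,P)-[330,180]+.5)*6-.5,0).tolist())
C=np.array([.5963,.2166]);print("charger",np.round((proj(s,[[*(C+a*.05*u+b*.023*v),.03] for a,b in((1,1),(1,-1),(-1,1))])-[330,180]+.5)*6-.5).tolist())
E
```

```text
0.041 [[220.0, 468.0], [125.0, 356.0], [310.0, 275.0]]
0.046 [[222.0, 459.0], [126.0, 347.0], [311.0, 266.0]]
0.051 [[223.0, 450.0], [127.0, 338.0], [312.0, 257.0]]
0.056 [[224.0, 442.0], [127.0, 329.0], [314.0, 248.0]]
0.061 [[225.0, 432.0], [128.0, 320.0], [315.0, 239.0]]
charger [[243.0, 453.0], [175.0, 373.0], [452.0, 355.0]]
```

I had the sign wrong: the underside is 18 mm above the TCP, so it is now at 0.063. The phone should seat at TCP z≈0.0116, so I lower 29 mm and then go gently.

```bash
python3 -m pendant '{"delta_pos":[[0,0,5],[0,0,12],[0,0,19],[0,0,24],[0,0,27],[0,0,29],[0,0,29]],"rotation":[[0,0,0],[0,0,0],[0,0,0],[0,0,0],[0,0,0],[0,0,0],[0,0,0]]}';python3 -m pendant '{"delta_pos":[[0,0,0.5],[0,0,1],[0,0,1.5],[0,0,1.5]],"rotation":[[0,0,0],[0,0,0],[0,0,0],[0,0,0]]}';python3 -m pendant '{"delta_pos":[[0,0,0.5],[0,0,1],[0,0,1]],"rotation":[[0,0,0],[0,0,0],[0,0,0]]}'
```

```text
time: 15.1
eef_pos: [0.5565, 0.2405, 0.0149]
tcp_rot: [-180.0, -0.0, 149.1]
contact_force: [0.1, -0.1, -0.7]
finger_gap: 0.063
time: 15.5
eef_pos: [0.5567, 0.2405, 0.0139]
tcp_rot: [180.0, 0.0, 149.1]
contact_force: [-0.4, -0.4, -0.8]
finger_gap: 0.0627
time: 15.8
eef_pos: [0.5566, 0.2405, 0.0127]
tcp_rot: [-180.0, -0.0, 149.1]
contact_force: [-0.1, 0.9, -1.4]
finger_gap: 0.0628
```

```bash
python3 -m pendant '{"delta_pos":[[0,0,0.4],[0,0,0.7],[0,0,0.7]],"rotation":[[0,0,0],[0,0,0],[0,0,0]]}';python3 -m pendant '{"delta_pos":[[0,0,0.4],[0,0,0.7],[0,0,0.7]],"rotation":[[0,0,0],[0,0,0],[0,0,0]]}'; python3 - <<'E'
from h import *
s=cam("scene");w=cam("wrist");print(w["position"],w["rotation"])
f=lambda im,x,y,w,h,k:cv2.resize(im[y:y+h,x:x+w],None,fx=k,fy=k,interpolation=cv2.INTER_CUBIC)
cv2.imwrite("pics/s8.png",f(s["pixels"],330,180,110,90,6)[...,::-1])
E
```

```text
time: 16.1
eef_pos: [0.5566, 0.2405, 0.012]
tcp_rot: [-180.0, -0.0, 149.1]
contact_force: [-0.1, -0.6, -1.8]
finger_gap: 0.0629
time: 16.4
eef_pos: [0.5567, 0.2405, 0.0119]
tcp_rot: [-180.0, -0.0, 149.1]
contact_force: [-2.0, -0.8, 2.9]
finger_gap: 0.0626
[0.48787958 0.28241038 0.15565296] [1.61751388e+02 4.43636297e-02 5.91017797e+01]
```

View pics/s8.png

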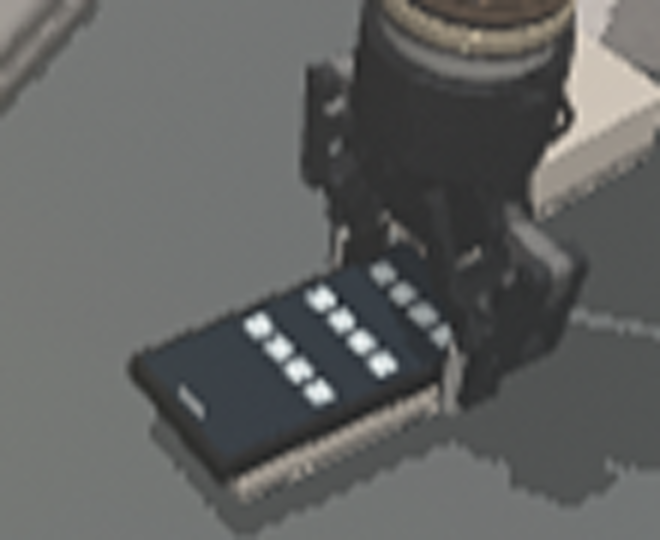

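The scene crop shows the phone seated on the block. Its corners at (130,355) and (225,468) match the predicted (125,356) and (220,468), and the force has turned to +2.9 N. Releasing and retreating straight up.

```bash
python3 -m pendant '{"delta_pos":[[0,0,0],[0,0,0],[0,0,0],[0,0,0],[0,0,0],[0,0,0],[0,0,0]],"rotation":[[0,0,0],[0,0,0],[0,0,0],[0,0,0],[0,0,0],[0,0,0],[0,0,0]]}' 1;python3 -m pendant '{"delta_pos":[[0,0,-5],[0,0,-20],[0,0,-50],[0,0,-90],[0,0,-130],[0,0,-160],[0,0,-180],[0,0,-180]],"rotation":[[0,0,0],[0,0,0],[0,0,0],[0,0,0],[0,0,0],[0,0,0],[0,0,0],[0,0,0]]}';python3 -m pendant '{"delta_pos":[[40,0,0],[90,0,0],[120,0,0],[120,0,0]],"rotation":[[0,0,0],[0,0,0],[0,0,0],[0,0,0]]}'; python3 - <<'E'
from h import *
s=cam("scene");t=cam("top");w=cam("wrist");np.save("w9.npy",[w["position"],w["rotation"]])
f=lambda im,x,y,w,h,k:cv2.resize(im[y:y+h,x:x+w],None,fx=k,fy=k,interpolation=cv2.INTER_CUBIC)
cv2.imwrite("pics/w9.png",w["pixels"][...,::-1])
cv2.imwrite("pics/s9.png",np.vstack([np.hstack([f(s["pixels"],330,180,100,90,4),f(t["pixels"],200,155,100,90,4)]),np.hstack([w["pixels"][180:400,120:520],f(s["pixels"],60,50,400,220,1)])])[...,::-1])
E
```

```text
time: 17.2
eef_pos: [0.5567, 0.2405, 0.0114]
tcp_rot: [180.0, 0.0, 149.1]
contact_force: [-0.1, -0.7, -0.4]
finger_gap: 0.0851
time: 18.0
eef_pos: [0.5591, 0.2412, 0.1974]
tcp_rot: [179.6, 0.4, 149.1]
contact_force: [-0.0, 0.1, 0.0]
finger_gap: 0.0853
time: 18.4
eef_pos: [0.4499, 0.3034, 0.1899]
tcp_rot: [-179.9, -0.1, 149.3]
contact_force: [0.3, -0.8, -0.3]
finger_gap: 0.0849
```

View pics/s9.png

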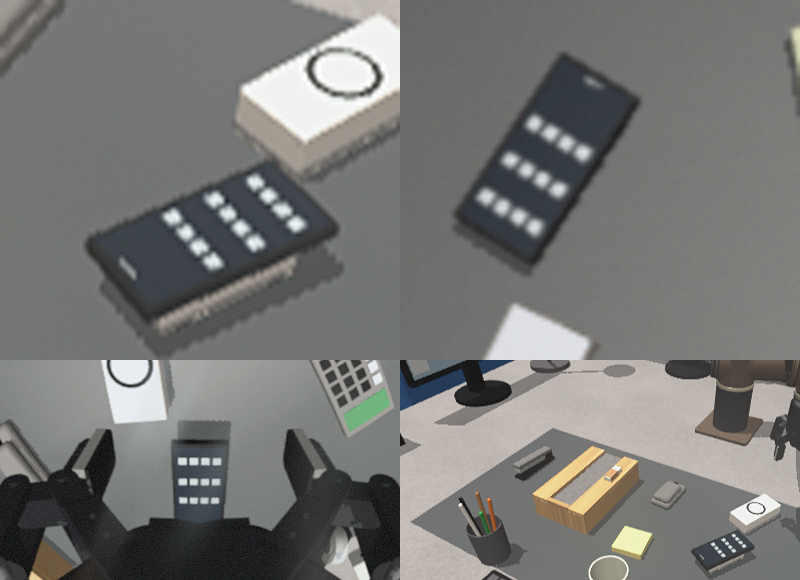

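The phone lies flat on the block, free of the gripper (top-crop corners (562,53), (638,100), (532,264), (455,214)). The caddy, eraser and the other items look unmoved. Checking the centring.

```bash
python3 - <<'E'
from h import *
t=cam("top")
q=(np.array([(562,53),(638,100),(532,262),(456,214)])-[400,0])/4+[200,155]-.375
print("phone top",rect(back(t,q,.041)),"charger top-cam 596.5,215.1 -31; wrist 596.3,216.8 -31")
s=cam("scene");q=np.array([(88,244),(150,314),(338,226),(272,160)])/4+[330,180]-.375
print("phone scene",rect(back(s,q,.041)),"charger scene 599,217.7")
p1=cv2.imread("pics/top1.png").astype(int);d=np.abs(p1-t["pixels"][...,::-1]).max(2)
for n,b in dict(stapler=(455,185,485,250),calc=(138,172,174,232),notes=(295,155,332,192),mouse=(303,222,332,270),eraser=(360,205,376,232)).items():
    print(n,(d[b[1]:b[3],b[0]:b[2]]>60).sum())
E
```

```text
phone top (array([595.5, 215. ]), array([132.5,  62.5]), -31.6) charger top-cam 596.5,215.1 -31; wrist 596.3,216.8 -31
phone scene (array([598.6, 220. ]), array([135.3,  62.3]), -30.16) charger scene 599,217.7
stapler 0
calc 174
notes 0
mouse 0
eraser 0
```

The phone is centred on the block to about 1–2 mm and 1°. The calculator difference is the arm or its shadow now over that area, since the arm never went near it. Handing in.

```bash
python3 -c "
from cell import ctrl
print(ctrl.close_job(), ctrl.state()['time'])"
```

```text
the job is handed in; nothing more can be done
the job is handed in; nothing more can be done
```

The phone is lying screen up on the small white charging block, and the job was handed in at about 18.5 s of the 64 s allowed.

- **Slide:** I pushed it along the groove from behind with shut fingers until about 45 mm hung out over the front edge, still flat.
- **Lift and place:** I pinched it there by its long sides, lifted it off level, set it down on the block until the wrist force showed contact, and let go.

**Last checks**
- **Centring:** the top camera puts the phone 1 mm from the block's centre and 0.6° off its line. The scene camera puts it about 2.3 mm and 0.8° off. The two disagree by roughly the calibration error.
- **Other items:** the top picture shows no change at the stapler, notes, mouse or eraser.
- **Failed check:** the calculator's area did change in that picture (174 pixels). I put this down to the arm or its shadow over it. The arm never went near it, but I did not confirm this with a second picture.
- **Mistake on the way:** I first worked out the placing height with the wrong sign and stopped about 33 mm too high. The scene picture showed it, and I lowered the phone the rest of the way before letting go.

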